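# Restock a flat tin between its two neighbours

## Task

Take the green tin standing on the bench in front of the rack and slide it, standing upright, from the front in under the light bar and into the narrow gap between the two green tins on the rack, letting its rounded end spread them apart. Push it fully home against the rear stop of the tray, in line with its neighbours. All tins must stay standing, and leave the blue tins and the jars, carton and can on the bench where they are.

Things in the scene. Friction and masses are not known exactly. Their poses are not given: they have to be found in the camera images.
- tin_mid (a point): The loose tin to put away, on the bench: green flat metal tin, 30 mm thick, 110 long, 105 tall, 0.25 kg, upright; from above a bar with half-round ends (radius 15 mm) and flat sides for the middle 80 mm; white side labels, black cap 22 mm wide, 8 high on top. Point: its centre, 52.5 mm above its underside; x along its length, y through its thickness, z up.
- green_left_mid (a point): Loose green tin in the green tray, on the tray's left (+y) side: flat metal tin, 30 mm thick, 110 long, 105 tall, 0.25 kg, upright; from above a bar with half-round ends (radius 15 mm) and flat sides for the middle 80 mm; white side labels, black cap 22 mm wide, 8 high on top. Point: its centre, 52.5 mm above its underside; x along its length, y through its thickness, z up.
- green_right_mid (a point): Loose green tin in the green tray, on the right (-y) side: same size and axes as the left one. The free gap between the two is 10 to 24 mm, less than the 30 mm tin, and they stand free so that they can be pushed apart by a few newtons; tins and tray are slippery (friction about 0.3).
- tray_green: Fixed grey tray with the two green tins, the left or right one of two equal trays. Origin: its underside; x from open front to rear stop, y left, z up. Floor 3 mm thick, x -68 to 55 mm. Rear stop: wall 45 mm high, face at x = 55, so a tin pushed home has its centre at x = 0. Side walls 45 high, inner faces y = +-51, from x = -30 to the rear. No front wall. Three tins leave 12 mm of play.
- tray_blue: The other fixed tray, same shape and axes, with the two blue tins; leave it alone.
- blue_left_mid (a point): Loose blue tin in the blue tray, left; same size and axes as the green ones. Leave it.
- blue_right_mid (a point): Loose blue tin in the blue tray, right. Leave it.
- rack: Fixed rack bay, open back. Origin: underside centre; x to the back, y left. White deck 160 x 420 mm, top 18 mm up; trays on it at x = 0, y = +-85. Uprights 20 mm square, 235 tall, at x +-70, y +-200, end rails between. Light bar along the front, x -85 to -25, z 207 to 228 mm, overhangs the stored tins' front ends (x -55): the tool must lean 30 to 45 deg, wrist to the front, to work below it.
- jar_a: Loose red jar, 64 mm wide, 90 mm tall, origin at underside. Leave it.
- jar_b: Loose red jar, same size. Leave it.
- jar_c: Loose red jar, same size. Leave it.
- carton: Loose small cardboard carton, 100 x 70 x 60 mm, origin at underside. Leave it.
- can: Loose steel can, 74 mm wide, 80 mm tall, origin at underside. Leave it.

How it is judged:
By the outcome, as a careful person would: the job done as asked, in the order asked, and still so for the second after the job is handed in, with the robot touching nothing.
It also fails if it takes over 48 s, if anything falls off the work surface, if the arm or the gripper's body presses on something with over 40 N, if the wrist force passes 120 N, or if a joint passes its speed limit or range.

## Robot

A 6-joint arm with a two-finger parallel gripper is mounted at the origin on the work surface. World frame = base frame: x ahead of the robot, y to its left, z up, the work surface at z = 0. Lengths are in m, angles in degrees, forces in N, time in s.
With the tool pointing down it reaches from about 0.275 to 0.775 m from the base axis. Payload 14.6 kg.
Tool frame: the origin (TCP) lies midway between the tips of the shut fingers; the grasp point (between the pads) lies 19 mm behind it; z points along the fingers, y is the line along which they close (so a half turn about z gives the same grasp; the last joint's range is limited). The gripper opens to 85 mm and grips with 20 to 120 N. Pads are 22 mm wide; open, the fingers measure 114 mm over their backs; the gripper's body (76 mm by 85 mm) begins 54 mm behind the grasp point. The pads swing forward as they close: fully open they stand 13 mm farther back than shut.
Start: joints at [-84.185, 15.075, -2.767, 72.158, 0, 81.102], TCP at [0.133, -0.508, 0.231] pointing down, gripper open.
Joint ranges: [-151.79, 151.79], [-50.71, 97.33], [-67.44, 78.34], [-121.81, 120.89], [-77.56, 73.72], [-180, 180]. Speed limits (degrees/s): [108.29, 108.29, 147.25, 159.86, 180, 180].

## Interface

Orientations are given as [roll, pitch, yaw] about the fixed x, y, z axes, in that order (R = Rz(yaw) Ry(pitch) Rx(roll)).
In Python, from workcell import arm, eyes, finish_job, models gives the robot as it stands.
- The arm moves only by the tool move_arm, never from a script. Its argument "increments" is a list of rows, each an object of numbers: "tx", "ty", "tz": the shift along the tool's x, y, z in cm; "rx", "ry", "rz": the turn, a rotation vector about the tool's x, y, z in rad. In form: [{"tx": .., "ty": .., "tz": .., "rx": .., "ry": .., "rz": ..}, ...]. A call has 1 to 20 rows; each row is the pose to reach, as a shift and turn from the pose commanded when the call began, along the tool's axes at that moment; what a row does not reach only later rows make up. A row lasts 1/12 s, in which the tool goes at most 41.7 mm and 7.16 degrees, less where a joint would pass 70% of its speed; a pose out of reach is approached as far as the arm can. A call with a gripper value outside its range is refused whole. "grip" is the opening in per cent of the stroke, from 0 (shut) to 100 (fully open), set as the call begins (left out, the last holds). The fingers move at their own pace and stop on an object; the grip force is fixed at half the most. Time passes only in rows, so rows that repeat a pose let the fingers close. It gives the time, the measured TCP pose, the force, the opening and the grip force at its end, in the units of the state.
- arm.observe(): the state, without advancing time (a new reading comes with each control period).
- eyes.grab_frame(name): name is "side" or "top" or "wrist"; returns a dict with "image" (480x640x3 uint8, blue, green, red), "vfov" (degrees; the focal length in pixels is half the picture's height over the tangent of half this angle, whatever the lens; pixels are square), "cx", "cy" (the principal point, pixels), "extrinsics" (4x4, takes a point from world to camera coordinates); the wrist camera has in their place "T_tool_cam" (4x4, takes a point from camera to tool coordinates, whose origin is the TCP and whose axes are the flange's). Camera axes: x right, y down, z forward; pixel columns grow to the right and rows downward; lengths in m; the calibration is good to about 2 mm. A picture is of the moment at which its call begins: read the wrist's pose just before it. There is no depth.
- finish_job(): hands the job in; it is judged then, once.
Trained networks look in a picture, given as the dict that the camera call returned (one of the last four; its "shot" number tells which), for a name from the list of things; names that differ only in an ending like _2 or _b are one class to them, and where a whole thing is asked for, a point or a joint stands for the part that bears it (a point fixed in the world has none). Each returns a list of dicts, best first, with "score" (0 to 1); they miss things now and then, are a little off and sometimes report something else, mostly with a low value. They report only what shows in the picture. A call takes as long as a camera call.
- models.trace(picture, thing): "mask" (480x640 bool, what is visible of it) and "rect" ([left, top, right, bottom] in pixels, round what is visible of it).
- models.spot_point(picture, thing): "position" ([column, row] in pixels: a listed point, or the origin of a listed thing).
The state is a dict: "clock": time; "q": joint angles; "qvel": joint speeds; "effort": joint torques, N m; "ee_pos": TCP position; "tool_rot": TCP orientation; "ft_force": force on the tool from outside, world axes, zero at the start; "torque": the same for the moment, N m; "gripper_width": finger opening in m; "grip_force": force on a finger pad.
Only numpy, scipy, OpenCV 4.12 (cv2) and the standard library are available. Lean on these libraries where they do the work, as an engineer would, in place of code of your own. Each camera call takes 0.05 s, during which the arm holds its last target. There are 200 camera calls.

## Working session

There is one attempt and no reset: what is moved stays moved. The work goes in short steps, Python scripts to look and compute and a tool call to move; the robot and the scene stay as the last step left them, time stands still between calls to the robot, and variables do not carry over. Pictures are saved under pics/ and viewed, at most 10 in all, crops included, and the job is handed in when it is done.

Besides the shell and the picture viewer there is one more tool, called after "Request:" as name([rows], argument=value, ...), one row to a line, values as JSON. move_arm: Moves the arm, as the interface text tells. Its arguments: {"type":"object","properties":{"increments":{"type":"array"},"grip":{"type":"number"}},"required":["increments"]}

```bash
ls; mkdir -p pics
python3 - <<'E'
from workcell import arm, eyes, models
import cv2,numpy as np
print(arm.observe())
ims=[]
for n in ("side","top"):
    p=eyes.grab_frame(n); cv2.imwrite(f"pics/{n}0.png",p["image"])
    print(n,p["vfov"],p["cx"],p["cy"],np.round(p["extrinsics"],4).tolist(),p["shot"])
    for t in ["tin_mid","green_left_mid","green_right_mid","tray_green","rack","jar_a","carton","can","blue_left_mid","blue_right_mid"]:
        print(t,[(np.round(d["position"],1).tolist(),round(d["score"],2)) for d in models.spot_point(p,t)][:4])
E
```

```text
pics
{'clock': 0.0, 'q': array([-8.41821685e+01,  1.50988013e+01, -2.80584439e+00,  7.21596750e+01,
        1.87682580e-03,  8.11012687e+01]), 'qvel': array([ 0.08921953,  0.03581857,  0.02129032,  0.0615416 ,  0.02801652,
       -0.1386267 ]), 'effort': array([ 4.74591434e-03, -6.37596273e+01,  3.84574056e+01,  1.34611907e-02,
        1.63269856e-04,  9.51578613e-06]), 'ee_pos': array([ 0.13333684, -0.5074753 ,  0.23081208]), 'tool_rot': array([-1.79936744e+02, -1.18038987e-02,  1.47165552e+01]), 'ft_force': array([-0.28808852,  0.12558679,  0.95867702]), 'torque': array([-0.03873405,  0.02378163, -0.01261017]), 'grip_force': 0.0, 'gripper_width': 0.0854671722382201}
side 43.69102783824073 326.55254921442383 238.63960157340927 [[0.9566, 0.2911, -0.0155, -0.4617], [0.2215, -0.7603, -0.6106, -0.0686], [-0.1895, 0.5807, -0.7918, 1.5337], [0.0, 0.0, 0.0, 1.0]] 1
tin_mid [([339.0, 214.9], 0.6)]
green_left_mid [([398.9, 251.1], 0.82)]
green_right_mid [([394.1, 267.9], 0.55)]
tray_green [([396.7, 272.6], 0.65)]
rack []
jar_a [([346.3, 152.9], 0.83), ([295.6, 378.2], 0.68)]
carton [([356.6, 444.4], 0.69), ([395.5, 272.7], 0.45)]
can []
blue_left_mid [([420.7, 200.6], 0.6)]
blue_right_mid [([416.5, 214.0], 0.66)]
top 49.73651698769036 319.71114919914805 245.86899974050814 [[0.0028, -0.9998, 0.0181, -0.0345], [-0.9936, -0.0048, -0.1126, 0.4895], [0.1127, -0.0177, -0.9935, 1.1168], [0.0, 0.0, 0.0, 1.0]] 2
tin_mid [([265.7, 249.7], 0.62)]
green_left_mid [([303.8, 163.6], 0.81)]
green_right_mid []
tray_green []
rack [([152.6, 265.5], 0.52)]
jar_a [([152.0, 267.5], 0.86), ([153.5, 197.4], 0.77), ([449.0, 235.3], 0.75)]
carton [([485.9, 170.3], 0.59)]
can [([466.6, 331.6], 0.93)]
blue_left_mid [([227.6, 158.1], 0.65), ([248.2, 159.3], 0.42)]
blue_right_mid [([247.6, 160.2], 0.6)]
```

View pics/side0.png

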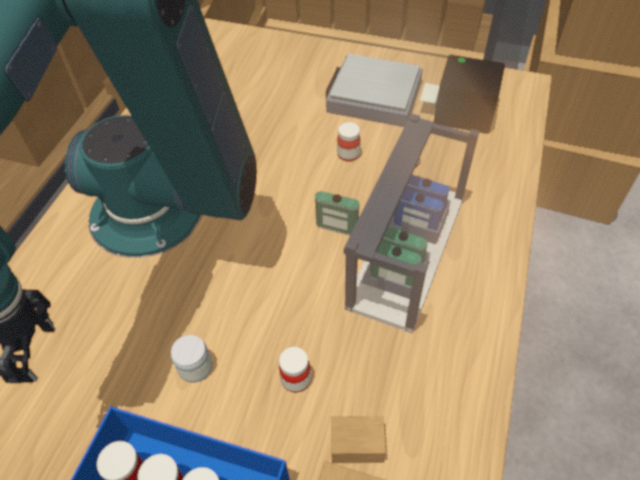

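View pics/top0.png

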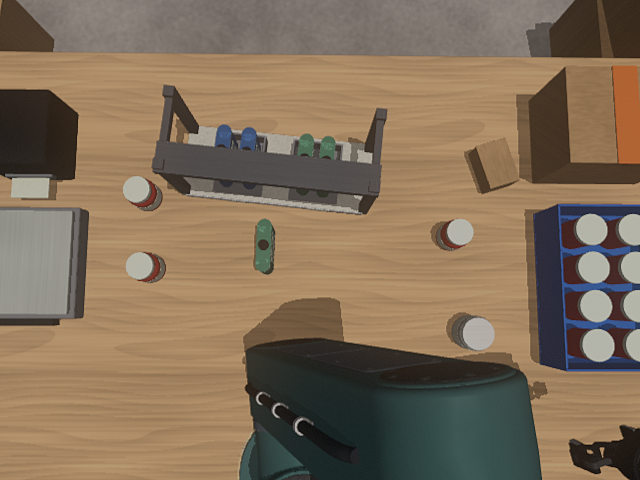

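The side view shows the tin at about (338,213), in front of the rack. The top view shows the tin at (264,245), the rack from (155,88) to (385,213), and the green pair at (305–327,145). Next I'll zoom in to fit the rack pose.

Run:
```python
import cv2
a=cv2.imread("pics/top0.png")[80:280,140:400]; cv2.imwrite("pics/topc.png",cv2.resize(a,None,fx=3,fy=3,interpolation=cv2.INTER_CUBIC))
a=cv2.imread("pics/side0.png")[110:335,300:490]; cv2.imwrite("pics/sidec.png",cv2.resize(a,None,fx=2.6,fy=2.6,interpolation=cv2.INTER_CUBIC))
```

```text
(no output)
```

View pics/topc.png

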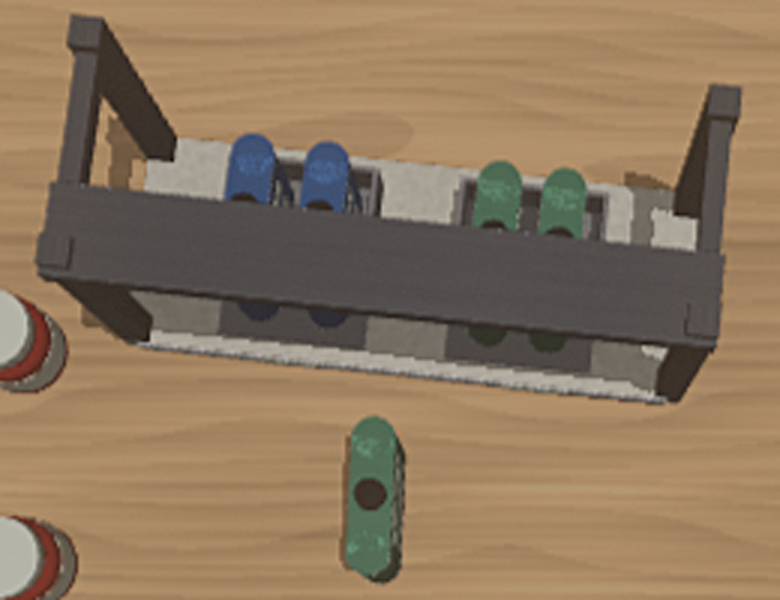

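View pics/sidec.png

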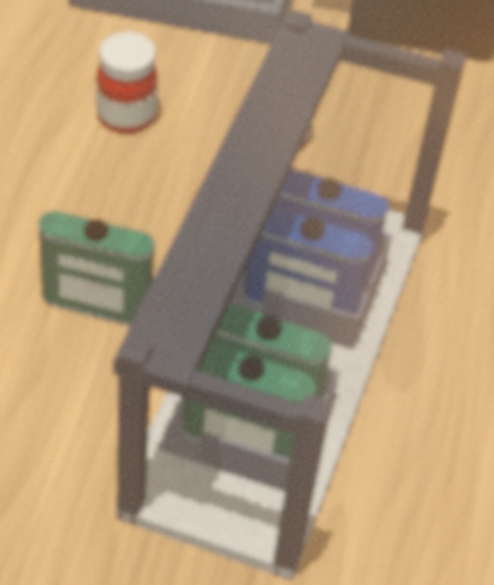

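```bash
cat > h.py <<'E'
import numpy as np
from scipy.optimize import least_squares
CAM=dict(side=(43.69102783824073,326.5525,238.6396,np.array([[0.9566,0.2911,-0.0155,-0.4617],[0.2215,-0.7603,-0.6106,-0.0686],[-0.1895,0.5807,-0.7918,1.5337]])),
top=(49.73651698769036,319.7111,245.869,np.array([[0.0028,-0.9998,0.0181,-0.0345],[-0.9936,-0.0048,-0.1126,0.4895],[0.1127,-0.0177,-0.9935,1.1168]])))
def proj(c,p):
    v,cx,cy,E=CAM[c]; f=240/np.tan(np.radians(v/2)); q=E[:,:3]@p+E[:,3]; return np.array([cx+f*q[0]/q[2],cy+f*q[1]/q[2]])
def back(c,uv,z):
    return least_squares(lambda a:proj(c,np.array([a[0],a[1],z]))-uv,[.5,0]).x
T=lambda u,v:np.array([140+u/3,80+v/3]); S=lambda u,v:np.array([300+u/2.6,110+v/2.6])
def R(a): c,s=np.cos(a),np.sin(a); return np.array([[c,-s],[s,c]])
E
cat > fit.py <<'E'
from h import *
obs=[('top',(70,200,235),T(86,32)),('top',(70,-200,235),T(724,102)),('top',(-70,200,235),T(56,250)),('top',(-70,-200,235),T(703,321)),
('side',(-70,200,235),S(298,20)),('side',(70,200,235),S(453,60)),('side',(-70,-200,235),S(133,358)),('side',(70,-200,235),S(313,402))]
def W(p,l): l=np.array(l)/1000; return np.r_[R(p[2])@l[:2]+p[:2],l[2]]
res=lambda p:np.concatenate([proj(c,W(p,l))-uv for c,l,uv in obs])
for cs in (('top',),('side',),('top','side')):
    o=[x for x in obs if x[0] in cs]
    s=least_squares(lambda p:np.concatenate([proj(c,W(p,l))-uv for c,l,uv in o]),[.6,0,0]); print(cs,s.x[:2],np.degrees(s.x[2]),np.round(s.fun.reshape(-1,2),1).tolist())
p=s.x; loc=lambda w:np.round(1000*R(-p[2])@(w-p[:2]),1)
for n,c,uv,z in [('tin','top',T(370,494),.113),('tin','side',S(96,229),.113),('front end','top',T(374,417),.105),('near end','top',T(370,577),.105),
 ('GL','side',S(269,326),.134),('GR','side',S(251,367),.134),('GLrear','top',T(499,161),.126),('GRrear','top',T(565,168),.126),('GLcap','top',T(494,229),.134),('GRcap','top',T(560,233),.134),
 ('trayL','top',T(458,210),.063),('trayR','top',T(605,215),.063),('BL','side',S(329,188),.134),('BR','side',S(312,229),.134),('deckf','top',T(660,399),.018),('deckf','top',T(160,337),.018)]:
    b=back(c,uv,z); print(n,c,np.round(b,4),loc(b))
E
python3 fit.py
```

```text
('top',) [0.66559823 0.06182119] -5.930176995601901 [[-0.2, -0.1], [0.6, -0.1], [-0.9, 0.1], [0.5, 0.1]]
('side',) [0.66615562 0.06409579] -5.876335434920268 [[-0.2, -0.2], [-0.5, -0.2], [0.4, -2.6], [0.3, 2.8]]
('top', 'side') [0.66590044 0.06253983] -5.9051154421589835 [[-0.6, -0.3], [0.2, -0.3], [-1.2, -0.0], [0.1, -0.2], [-0.5, 0.2], [-0.7, 0.2], [-0.0, -2.0], [-0.1, 3.4]]
tin top [0.4819 0.084 ] [-185.2    2.5]
tin side [0.484 0.085] [-183.2    3.6]
front end top [0.5363 0.0828] [-131.     6.8]
near end top [0.4259 0.0839] [-241.    -3.4]
GL side [0.659  0.0035] [ -0.8 -59.5]
GR side [ 0.654  -0.0425] [  -1.  -105.7]
GLrear top [ 0.7122 -0.0025] [ 52.7 -60. ]
GRrear top [ 0.7076 -0.0481] [  52.8 -105.8]
GLcap top [6.616e-01 5.000e-04] [  2.1 -62.1]
GRcap top [ 0.6592 -0.0445] [   4.3 -107.1]
trayL top [0.6964 0.0277] [ 33.9 -31.5]
trayR top [ 0.6935 -0.0795] [  42.1 -138.5]
BL side [0.6767 0.1725] [ -0.6 110.5]
BR side [0.6719 0.12  ] [ 0.  57.7]
deckf top [ 0.5656 -0.1233] [ -80.6 -195.1]
deckf top [0.6104 0.2515] [-74.6 182.3]
```

```bash
cat > go.py <<'E'
import numpy as np
from scipy.spatial.transform import Rotation as Ro
from workcell import arm
def toolR(psi,a):
    p,a=np.radians([psi,a]); y=np.array([-np.sin(p),np.cos(p),0]); z=np.array([np.sin(a)*np.cos(p),np.sin(a)*np.sin(p),-np.cos(a)])
    return np.c_[np.cross(y,z),y,z]
def inc(pos,psi,a,cur=None):
    if cur is None:
        s=arm.observe(); cur=(s["ee_pos"],Ro.from_euler('xyz',s["tool_rot"],degrees=True).as_matrix())
    P,R0=cur; t=R0.T@(np.array(pos)-P)*100; r=Ro.from_matrix(R0.T@toolR(psi,a)).as_rotvec()
    print("t",np.round(t,2),"r",np.round(r,4)); return np.array(pos),toolR(psi,a)
def grasp2tcp(g,psi,a): return np.array(g)+.019*toolR(psi,a)[:,2]
E
python3 - <<'E'
from go import *
c=inc([.42,.085,.25],-.6,0)
g=grasp2tcp([.4835-.030,.0848,.065],-.6,35); pre=g-.12*toolR(-.6,35)[:,2]; print(g,pre)
c=inc(pre,-.6,35,c)
E
```

```text
t [ 42.78 -50.06  -1.87] r [ 0.      0.     -2.8743]
[0.46439735 0.08468588 0.04943611] [0.39557196 0.08540664 0.14773436]
t [ 2.44  0.02 10.23] r [-0.     -0.6109  0.    ]
```

Request:
move_arm([
  {"tx": 42.8,"ty": -50.0,"tz": -1.9,"rz": -2.874},
  {"tx": 42.8,"ty": -50.0,"tz": -1.9,"rz": -2.874},
  {"tx": 42.8,"ty": -50.0,"tz": -1.9,"rz": -2.874},
  {"tx": 42.8,"ty": -50.0,"tz": -1.9,"rz": -2.874},
  {"tx": 42.8,"ty": -50.0,"tz": -1.9,"rz": -2.874},
  {"tx": 42.8,"ty": -50.0,"tz": -1.9,"rz": -2.874},
  {"tx": 42.8,"ty": -50.0,"tz": -1.9,"rz": -2.874},
  {"tx": 42.8,"ty": -50.0,"tz": -1.9,"rz": -2.874},
  {"tx": 42.8,"ty": -50.0,"tz": -1.9,"rz": -2.874},
  {"tx": 42.8,"ty": -50.0,"tz": -1.9,"rz": -2.874},
  {"tx": 42.8,"ty": -50.0,"tz": -1.9,"rz": -2.874},
  {"tx": 42.8,"ty": -50.0,"tz": -1.9,"rz": -2.874},
  {"tx": 42.8,"ty": -50.0,"tz": -1.9,"rz": -2.874},
  {"tx": 42.8,"ty": -50.0,"tz": -1.9,"rz": -2.874},
  {"tx": 42.8,"ty": -50.0,"tz": -1.9,"rz": -2.874},
  {"tx": 42.8,"ty": -50.0,"tz": -1.9,"rz": -2.874},
  {"tx": 42.8,"ty": -50.0,"tz": -1.9,"rz": -2.874},
  {"tx": 42.8,"ty": -50.0,"tz": -1.9,"rz": -2.874},
  {"tx": 42.8,"ty": -50.0,"tz": -1.9,"rz": -2.874},
  {"tx": 42.8,"ty": -50.0,"tz": -1.9,"rz": -2.874},
])

```text
$.increments[0]: bad value
```

Run:
```python
from go import *
print(arm.observe()["q"])
inc([.396,.0854,.150],-.6,35)
```

```text
[-8.41848995e+01  1.50740664e+01 -2.76670531e+00  7.21573610e+01
  4.58167267e-04  8.11026704e+01]
t [ 40.47 -50.7    8.13] r [-0.8674 -0.1166 -2.7509]
```

Request:
move_arm([
  {"tx": 42.8,"ty": -50.0,"tz": -1.9,"rx": 0,"ry": 0,"rz": -2.874},
  {"tx": 42.8,"ty": -50.0,"tz": -1.9,"rx": 0,"ry": 0,"rz": -2.874},
  {"tx": 42.8,"ty": -50.0,"tz": -1.9,"rx": 0,"ry": 0,"rz": -2.874},
  {"tx": 42.8,"ty": -50.0,"tz": -1.9,"rx": 0,"ry": 0,"rz": -2.874},
  {"tx": 42.8,"ty": -50.0,"tz": -1.9,"rx": 0,"ry": 0,"rz": -2.874},
  {"tx": 42.8,"ty": -50.0,"tz": -1.9,"rx": 0,"ry": 0,"rz": -2.874},
  {"tx": 42.8,"ty": -50.0,"tz": -1.9,"rx": 0,"ry": 0,"rz": -2.874},
  {"tx": 42.8,"ty": -50.0,"tz": -1.9,"rx": 0,"ry": 0,"rz": -2.874},
  {"tx": 42.8,"ty": -50.0,"tz": -1.9,"rx": 0,"ry": 0,"rz": -2.874},
  {"tx": 42.8,"ty": -50.0,"tz": -1.9,"rx": 0,"ry": 0,"rz": -2.874},
  {"tx": 42.8,"ty": -50.0,"tz": -1.9,"rx": 0,"ry": 0,"rz": -2.874},
  {"tx": 42.8,"ty": -50.0,"tz": -1.9,"rx": 0,"ry": 0,"rz": -2.874},
  {"tx": 42.8,"ty": -50.0,"tz": -1.9,"rx": 0,"ry": 0,"rz": -2.874},
  {"tx": 42.8,"ty": -50.0,"tz": -1.9,"rx": 0,"ry": 0,"rz": -2.874},
  {"tx": 42.8,"ty": -50.0,"tz": -1.9,"rx": 0,"ry": 0,"rz": -2.874},
  {"tx": 42.8,"ty": -50.0,"tz": -1.9,"rx": 0,"ry": 0,"rz": -2.874},
  {"tx": 42.8,"ty": -50.0,"tz": -1.9,"rx": 0,"ry": 0,"rz": -2.874},
  {"tx": 42.8,"ty": -50.0,"tz": -1.9,"rx": 0,"ry": 0,"rz": -2.874},
  {"tx": 42.8,"ty": -50.0,"tz": -1.9,"rx": 0,"ry": 0,"rz": -2.874},
  {"tx": 42.8,"ty": -50.0,"tz": -1.9,"rx": 0,"ry": 0,"rz": -2.874},
])

```text
clock: 2.77
ee_pos: [0.4203, 0.085, 0.2502]
tool_rot: [-180.0, -0.0, 155.2]
ft_force: [-0.6, 0.5, 0.3]
gripper_width: 0.0854
grip_force: 0.0
```

Run:
```python
from go import *
print(arm.observe()["q"])
inc([.396,.0854,.150],-.6,35)
```

```text
[ 5.19804519e-01  5.27823357e+00 -1.23508176e+01  7.23827369e+01
 -1.56064052e-03  2.53247547e+01]
t [ 2.22 -0.98 10.02] r [-0.1291 -0.6018 -0.4091]
```

Request:
move_arm([
  {"tx": 2.22,"ty": -0.98,"tz": 10.02,"rx": -0.129,"ry": -0.602,"rz": -0.409},
  {"tx": 2.22,"ty": -0.98,"tz": 10.02,"rx": -0.129,"ry": -0.602,"rz": -0.409},
  {"tx": 2.22,"ty": -0.98,"tz": 10.02,"rx": -0.129,"ry": -0.602,"rz": -0.409},
  {"tx": 2.22,"ty": -0.98,"tz": 10.02,"rx": -0.129,"ry": -0.602,"rz": -0.409},
  {"tx": 2.22,"ty": -0.98,"tz": 10.02,"rx": -0.129,"ry": -0.602,"rz": -0.409},
  {"tx": 2.22,"ty": -0.98,"tz": 10.02,"rx": -0.129,"ry": -0.602,"rz": -0.409},
  {"tx": 2.22,"ty": -0.98,"tz": 10.02,"rx": -0.129,"ry": -0.602,"rz": -0.409},
  {"tx": 2.22,"ty": -0.98,"tz": 10.02,"rx": -0.129,"ry": -0.602,"rz": -0.409},
  {"tx": 2.22,"ty": -0.98,"tz": 10.02,"rx": -0.129,"ry": -0.602,"rz": -0.409},
  {"tx": 2.22,"ty": -0.98,"tz": 10.02,"rx": -0.129,"ry": -0.602,"rz": -0.409},
])

```text
clock: 3.6
ee_pos: [0.3973, 0.085, 0.1512]
tool_rot: [179.9, 35.0, 178.8]
ft_force: [0.7, -0.2, 1.5]
gripper_width: 0.0852
grip_force: 0.0
```

Run:
```python
from go import *
from workcell import eyes
import cv2
s=arm.observe(); print(s["q"],s["ee_pos"],s["tool_rot"])
p=eyes.grab_frame("wrist"); cv2.imwrite("pics/w1.png",p["image"]); print(p["vfov"],p["cx"],p["cy"],p["T_tool_cam"])
inc(grasp2tcp([.4835-.030,.0848,.065],-.6,35),-.6,35)
```

```text
[  1.6875815  -14.09886827 -58.8179644   10.3600624   -1.59008326
   2.36935522] [0.39732728 0.08501577 0.15120047] [179.93479958  34.9523776  178.79752555]
70.49762393193761 322.0402412638388 240.35495517184106 [[ 1.00896139e-03 -9.45364548e-01 -3.26013577e-01  8.40234492e-02]
 [ 9.99999489e-01  9.73959145e-04  2.70585142e-04 -5.07023892e-04]
 [ 6.17223043e-05 -3.26013684e-01  9.45365048e-01 -1.43594223e-01]
 [ 0.00000000e+00  0.00000000e+00  0.00000000e+00  1.00000000e+00]]
t [ 0.39  0.08 12.17] r [-0.0047 -0.0003 -0.0082]
```

View pics/w1.png

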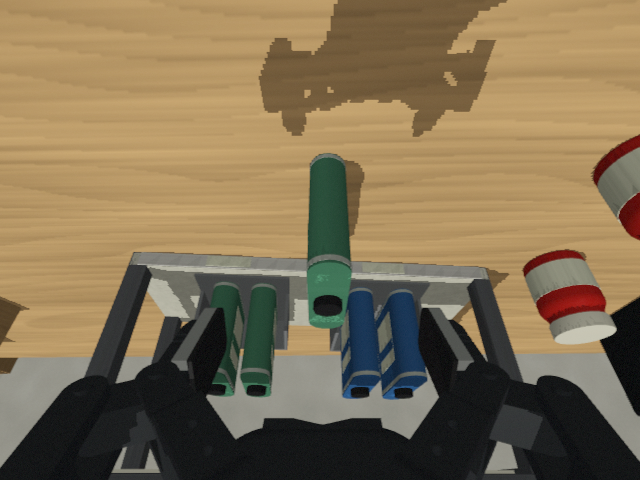

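The wrist view shows the tin centred between the open fingers, cap at (327,304), bottom near end at (328,156). The green tins' caps are at (219,390) and (257,391). I'll back-project these as a check.

```bash
cat >> go.py <<'E'
TC=np.array([[ 1.00896139e-03,-9.45364548e-01,-3.26013577e-01,8.40234492e-02],[9.99999489e-01,9.73959145e-04,2.70585142e-04,-5.07023892e-04],[6.17223043e-05,-3.26013684e-01,9.45365048e-01,-1.43594223e-01]])
def wback(uv,z,pos,rot):
    R0=Ro.from_euler('xyz',rot,degrees=True).as_matrix(); f=240/np.tan(np.radians(70.49762/2))
    d=R0@TC[:,:3]@np.array([(uv[0]-322.04)/f,(uv[1]-240.355)/f,1]); o=R0@TC[:,3]+pos
    return o+d*(z-o[2])/d[2]
def rloc(w): a=np.radians(-5.905); d=np.array(w[:2])-[.6659,.0625]; return 1000*np.array([np.cos(a)*d[0]+np.sin(a)*d[1],-np.sin(a)*d[0]+np.cos(a)*d[1]])
E
python3 - <<'E'
from go import *
pos=[0.39732728,0.08501577,0.15120047];rot=[179.93479958,34.9523776,178.79752555]
for n,uv,z in [("cap",(327.5,302),.113),("near bot",(327.5,154),.0),("near top",(329,257),.105),("far top",(327,328),.105),("GR",(219,389),.134),("GL",(257,390),.134),("deck L",(140,256),.018),("deckR",(488,269),.018),("GRfront",(226,285),.126),("GLfront",(262,286),.126),("trayR in",(204,277),.021),("trayL",(289,281),.021)]:
    w=wback(uv,z,pos,rot); print(n,np.round(w,4),np.round(rloc(w),1))
E
```

```text
cap [0.4698 0.0871 0.113 ] [-197.6    4.3]
near bot [0.4296 0.0885 0.    ] [-237.7    1.5]
near top [0.4231 0.0884 0.105 ] [-244.2    0.8]
far top [0.5394 0.0863 0.105 ] [-128.3   10.6]
GR [ 0.639  -0.0326  0.134 ] [-17.  -97.3]
GL [0.6445 0.008  0.134 ] [-15.6 -56.4]
deck L [ 0.5499 -0.1157  0.018 ] [ -97.  -189.1]
deckR [0.5848 0.2717 0.018 ] [-102.2  199.7]
GRfront [0.4194 0.0285 0.126 ] [-241.7  -59.1]
GLfront [0.421  0.0492 0.126 ] [-242.2  -38.4]
trayR in [ 0.5913 -0.0578  0.021 ] [ -61.8 -127.3]
trayL [0.6028 0.041  0.021 ] [-60.5 -27.8]
```

Run:
```python
from go import *
s=arm.observe(); print(s["ee_pos"],s["tool_rot"])
inc(grasp2tcp([.4835-.030,.086,.065],-.8,35),-.8,35)
```

```text
[0.39781041 0.0850805  0.1513712 ] [179.94198622  34.98115322 178.82628511]
t [ 0.39  0.2  12.17] r [-0.0027 -0.0003 -0.0053]
```

Request:
move_arm([
  {"tx": 0.1,"ty": 0.1,"tz": 3.0,"rx": 0,"ry": 0,"rz": -0.005},
  {"tx": 0.2,"ty": 0.2,"tz": 6.0,"rx": 0,"ry": 0,"rz": -0.005},
  {"tx": 0.39,"ty": 0.2,"tz": 9.0,"rx": 0,"ry": 0,"rz": -0.005},
  {"tx": 0.39,"ty": 0.2,"tz": 11.0,"rx": 0,"ry": 0,"rz": -0.005},
  {"tx": 0.39,"ty": 0.2,"tz": 12.2,"rx": 0,"ry": 0,"rz": -0.005},
  {"tx": 0.39,"ty": 0.2,"tz": 12.2,"rx": 0,"ry": 0,"rz": -0.005},
  {"tx": 0.39,"ty": 0.2,"tz": 12.2,"rx": 0,"ry": 0,"rz": -0.005},
  {"tx": 0.39,"ty": 0.2,"tz": 12.2,"rx": 0,"ry": 0,"rz": -0.005},
])

```text
clock: 4.32
ee_pos: [0.4635, 0.086, 0.0483]
tool_rot: [-179.8, 35.0, 179.3]
ft_force: [-0.4, -0.4, 1.2]
gripper_width: 0.0857
grip_force: 0.0
```

Run:
```python
from go import *
from workcell import eyes
import cv2
p=eyes.grab_frame("side"); a=p["image"][110:335,220:490]; b=eyes.grab_frame("wrist")["image"]
a=cv2.resize(a,(400,333)); b=cv2.resize(b,(400,300)); cv2.imwrite("pics/s2.png",np.hstack([a[:300],b]))
s=arm.observe(); print(s["ee_pos"],s["tool_rot"],s["q"])
inc(grasp2tcp([.4835-.030,.086,.065],-.8,35),-.8,35)
```

```text
[0.46335767 0.08599403 0.04891671] [-179.80933672   35.09323584  179.30537765] [  1.47530033   6.7910095  -66.84368454 -18.7026888   -1.43787938
   1.77588796]
t [-0.12 -0.01  0.02] r [-0.0023  0.0016  0.0015]
```

View pics/s2.png

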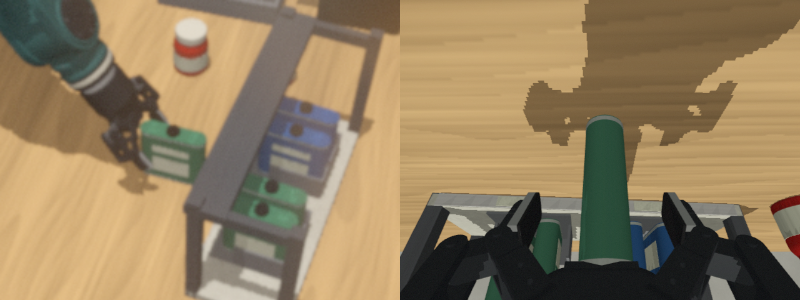

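The fingers straddle the tin's near end, with the tin centred between them at about (605,190) in the right half. Closing the gripper.

Request:
move_arm([
  {"tx": 0,"ty": 0,"tz": 0,"rx": 0,"ry": 0,"rz": 0},
  {"tx": 0,"ty": 0,"tz": 0,"rx": 0,"ry": 0,"rz": 0},
  {"tx": 0,"ty": 0,"tz": 0,"rx": 0,"ry": 0,"rz": 0},
  {"tx": 0,"ty": 0,"tz": 0,"rx": 0,"ry": 0,"rz": 0},
  {"tx": 0,"ty": 0,"tz": 0,"rx": 0,"ry": 0,"rz": 0},
  {"tx": 0,"ty": 0,"tz": 0,"rx": 0,"ry": 0,"rz": 0},
  {"tx": 0,"ty": 0,"tz": 0,"rx": 0,"ry": 0,"rz": 0},
  {"tx": 0,"ty": 0,"tz": 0,"rx": 0,"ry": 0,"rz": 0},
], grip=0)

```text
clock: 5.08
ee_pos: [0.4631, 0.0859, 0.0482]
tool_rot: [-179.8, 35.1, 179.3]
ft_force: [-3.8, -0.5, 7.5]
gripper_width: 0.0292
grip_force: 58.4
```

Run:
```python
from go import *
s=arm.observe(); print(s["ee_pos"],s["tool_rot"],s["grip_force"],s["gripper_width"])
p=s["ee_pos"]
# lift 40mm straight and forward 5
inc(p+[.005,0,.035],-.8,35)
```

```text
[0.46305935 0.08592702 0.04822426] [-179.80223311   35.0598467   179.31657167] 58.416915982961655 0.02923184588545221
t [-2.42 -0.   -2.58] r [-0.0023  0.001   0.0017]
```

Request:
move_arm([
  {"tx": -0.8,"ty": 0,"tz": -0.9,"rx": 0,"ry": 0,"rz": 0},
  {"tx": -1.6,"ty": 0,"tz": -1.8,"rx": 0,"ry": 0,"rz": 0},
  {"tx": -2.4,"ty": 0,"tz": -2.6,"rx": 0,"ry": 0,"rz": 0},
  {"tx": -2.4,"ty": 0,"tz": -2.6,"rx": 0,"ry": 0,"rz": 0},
  {"tx": -2.4,"ty": 0,"tz": -2.6,"rx": 0,"ry": 0,"rz": 0},
  {"tx": -2.4,"ty": 0,"tz": -2.6,"rx": 0,"ry": 0,"rz": 0},
])

```text
clock: 5.58
ee_pos: [0.467, 0.0859, 0.0822]
tool_rot: [-179.8, 35.0, 179.3]
ft_force: [0.6, 0.3, -2.6]
gripper_width: 0.0295
grip_force: 59.3
```

Run:
```python
from go import *
from h import back,proj
from workcell import eyes, models
import cv2
s=arm.observe(); print(s["ee_pos"],s["tool_rot"],s["gripper_width"],s["ft_force"])
a=eyes.grab_frame("top")["image"][80:280,140:400]; b=eyes.grab_frame("side")["image"][110:335,270:490]
a=cv2.resize(a,(400,308),interpolation=3); b=cv2.resize(b,(400,409),interpolation=3)
cv2.imwrite("pics/s3.png",np.hstack([np.vstack([a,np.zeros((101,400,3),np.uint8)]),b]))
```

```text
[0.46699391 0.08593933 0.08217743] [-179.79448574   34.95665293  179.32489623] 0.02948029266927179 [ 0.5614129   0.30317789 -2.62119149]
```

View pics/s3.png

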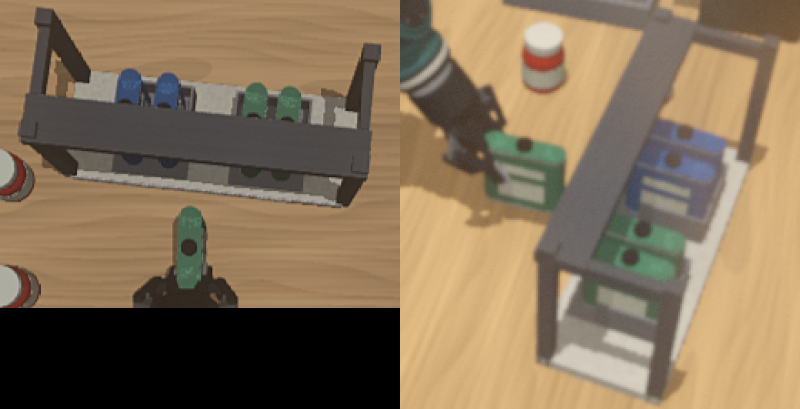

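The tin is held upright, with its cap at (189,247) in the left half and (524,144) in the right half. Next I'll work out the camera-to-robot offset.

Run:
```python
from go import *
from h import back
import cv2
for c,uv in (("top",(140+189/1.5385,80+247/1.54)),("side",(270+124/1.818,110+143.5/1.818))):
    b=back(c,np.array(uv),.147); print(c,b,rloc(b))
# precise cap centroid (dark blob) in fresh frames around estimate
from workcell import eyes
for c,uv,z in (("top",(263,240.5),.147),("side",(338,189),.147)):
    im=eyes.grab_frame(c)["image"].astype(float); u,v=map(int,uv)
    w=im[v-7:v+8,u-7:u+8].sum(2); m=(w<np.percentile(w,15)+25); yy,xx=np.nonzero(m)
    q=np.array([u-7+xx.mean(),v-7+yy.mean()]); b=back(c,q,z); print(c,q,m.sum(),b,rloc(b))
```

```text
top [0.4865055  0.08201127] [-180.44991572    0.95175377]
side [0.48749828 0.08374072] [-179.64031992    2.7741639 ]
top [262.5 240.5] 84 [0.48628207 0.08269286] [-180.74227946    1.60673897]
side [337.95121951 189.48780488] 41 [0.48741557 0.08193022] [-179.53633314    0.96475951]
```

```bash
cat >> go.py <<'E'
O=np.array([.667,.0658]); PSI=-5.9
def tinTCP(lx,bot,ly=-82.7):   # TCP for held tin centre at rack-local mm, underside height
    a=np.radians(PSI); l=np.array([lx-20.4,ly])/1000
    return np.r_[O+[np.cos(a)*l[0]-np.sin(a)*l[1],np.sin(a)*l[0]+np.cos(a)*l[1]],bot+.0482]
E
python3 - <<'E'
from go import *
p=tinTCP(-145,.034); print(p); c=inc(p,PSI,35); c=inc(tinTCP(-145,.0235),PSI,35,c); inc(tinTCP(-46,.0235),PSI,35,c)
E
```

```text
[0.49397521 0.00053996 0.0822    ]
t [-2.28 -8.5   1.62] r [ 0.0486 -0.001   0.0747]
t [0.6  0.   0.86] r [0. 0. 0.]
t [-8.11 -0.    5.68] r [0. 0. 0.]
```

Request:
move_arm([
  {"tx": -0.4,"ty": -1.5,"tz": 0.3,"rx": 0.009,"ry": 0,"rz": 0.013},
  {"tx": -0.8,"ty": -3.0,"tz": 0.6,"rx": 0.018,"ry": 0,"rz": 0.026},
  {"tx": -1.2,"ty": -4.5,"tz": 0.9,"rx": 0.027,"ry": 0,"rz": 0.04},
  {"tx": -1.6,"ty": -6.0,"tz": 1.2,"rx": 0.036,"ry": 0,"rz": 0.055},
  {"tx": -2.0,"ty": -7.5,"tz": 1.4,"rx": 0.044,"ry": 0,"rz": 0.068},
  {"tx": -2.28,"ty": -8.5,"tz": 1.62,"rx": 0.049,"ry": -0.001,"rz": 0.075},
  {"tx": -2.28,"ty": -8.5,"tz": 1.62,"rx": 0.049,"ry": -0.001,"rz": 0.075},
  {"tx": -2.28,"ty": -8.5,"tz": 1.62,"rx": 0.049,"ry": -0.001,"rz": 0.075},
  {"tx": -2.28,"ty": -8.5,"tz": 1.62,"rx": 0.049,"ry": -0.001,"rz": 0.075},
])

```text
clock: 6.53
ee_pos: [0.4939, 0.0011, 0.0827]
tool_rot: [180.0, 35.0, 174.1]
ft_force: [0.1, 1.1, -2.1]
gripper_width: 0.0292
grip_force: 59.6
```

Run:
```python
from go import *
from workcell import eyes
import cv2
s=arm.observe(); print(s["ee_pos"],s["tool_rot"],s["q"])
c=inc(tinTCP(-145,.0235),PSI,35); inc(tinTCP(-46,.0235),PSI,35,c)
a=eyes.grab_frame("top")["image"][80:280,240:400]; b=eyes.grab_frame("wrist")["image"]
a=cv2.resize(a,(400,500),interpolation=3); b=cv2.resize(b,(400,300),interpolation=3)
cv2.imwrite("pics/s4.png",np.hstack([a,np.vstack([b,np.zeros((200,400,3),np.uint8)])]))
```

```text
[0.4939345  0.00105313 0.08267328] [179.98035978  35.03645888 174.09043985] [-11.09976353   3.26812813 -60.5643062   -8.75685811   2.99653504
  -4.25357759]
t [ 0.62 -0.05  0.9 ] r [ 0.0002  0.0006 -0.0001]
t [-8.11 -0.    5.68] r [0. 0. 0.]
```

View pics/s4.png

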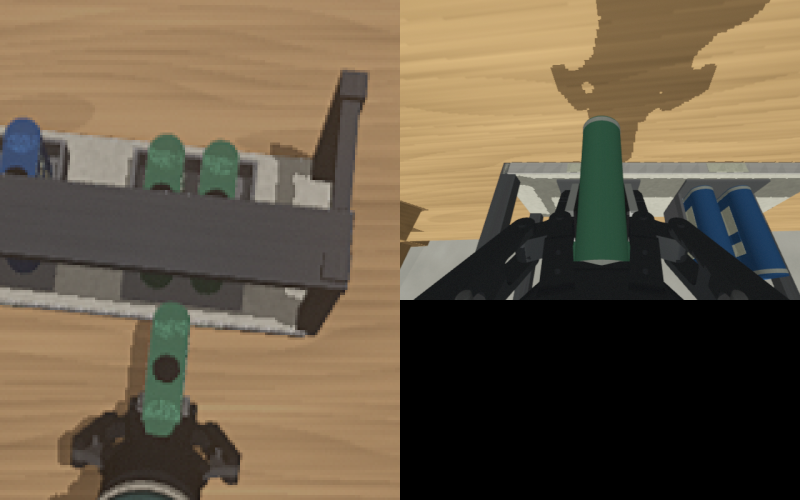

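The tin is staged in front of the gap, cap at (166,369) and tip at (171,303). The neighbours' rear ends are at (167,135) and (219,141). I'll check the lateral alignment.

Run:
```python
from go import *
from h import back
for n,u,v,z in [("cap",166,369,.147),("tip",171,303,.139),("rear",161,434,.139),("GLr",167,135,.126),("GRr",219.5,141,.126),("GLf",157,288,.1),("GRf",207,293,.1),("trayl",130,200,.063),("trayr",257,205,.063),("wl",121,300,.021),("wr",243,310,.021)]:
    b=back("top",np.array([240+u/2.5,80+v/2.5]),z); print(n,np.round(b,4),np.round(rloc(b),1))
```

```text
cap [ 0.5125 -0.004 ] [-145.7  -81.9]
tip [ 0.5675 -0.0076] [-90.7 -79.9]
rear [ 4.614e-01 -2.000e-04] [-196.9  -83.4]
GLr [ 0.7115 -0.0035] [ 52.1 -61. ]
GRr [ 0.7067 -0.047 ] [  51.9 -104.7]
GLf [0.588  0.0043] [-71.5 -65.9]
GRf [ 0.584  -0.0375] [ -71.1 -107.9]
trayl [0.6739 0.029 ] [ 11.4 -32.5]
trayr [ 0.6703 -0.0819] [  19.3 -143.2]
wl [0.5937 0.0378] [-69.3 -32. ]
wr [ 0.5853 -0.0718] [ -66.4 -141.9]
```

Request:
move_arm([
  {"tx": 0.3,"ty": -0.05,"tz": 0.45,"rx": 0,"ry": 0,"rz": 0},
  {"tx": 0.62,"ty": -0.1,"tz": 0.9,"rx": 0,"ry": 0,"rz": 0},
  {"tx": 0.62,"ty": -0.1,"tz": 0.9,"rx": 0,"ry": 0,"rz": 0},
  {"tx": -0.2,"ty": -0.1,"tz": 1.47,"rx": 0,"ry": 0,"rz": 0},
  {"tx": -1.02,"ty": -0.1,"tz": 2.05,"rx": 0,"ry": 0,"rz": 0},
  {"tx": -1.84,"ty": -0.1,"tz": 2.62,"rx": 0,"ry": 0,"rz": 0},
  {"tx": -2.66,"ty": -0.1,"tz": 3.2,"rx": 0,"ry": 0,"rz": 0},
  {"tx": -3.07,"ty": -0.1,"tz": 3.48,"rx": 0,"ry": 0,"rz": 0},
  {"tx": -3.48,"ty": -0.1,"tz": 3.77,"rx": 0,"ry": 0,"rz": 0},
  {"tx": -3.89,"ty": -0.1,"tz": 4.06,"rx": 0,"ry": 0,"rz": 0},
  {"tx": -4.3,"ty": -0.1,"tz": 4.34,"rx": 0,"ry": 0,"rz": 0},
  {"tx": -4.7,"ty": -0.1,"tz": 4.63,"rx": 0,"ry": 0,"rz": 0},
  {"tx": -5.11,"ty": -0.1,"tz": 4.92,"rx": 0,"ry": 0,"rz": 0},
  {"tx": -5.11,"ty": -0.1,"tz": 4.92,"rx": 0,"ry": 0,"rz": 0},
  {"tx": -5.11,"ty": -0.1,"tz": 4.92,"rx": 0,"ry": 0,"rz": 0},
])

```text
clock: 7.88
ee_pos: [0.5642, -0.0076, 0.0722]
tool_rot: [180.0, 35.1, 174.1]
ft_force: [-0.9, -1.2, -2.5]
gripper_width: 0.0296
grip_force: 59.6
```

Run:
```python
from go import *
from workcell import eyes
import cv2
s=arm.observe(); print(s["ee_pos"],s["tool_rot"],s["ft_force"],s["torque"])
inc(tinTCP(-46,.0235,-83.5),PSI,35)
a=eyes.grab_frame("top")["image"][80:280,240:400]; b=eyes.grab_frame("side")["image"][180:330,340:480]
a=cv2.resize(a,(400,500),interpolation=3); b=cv2.resize(b,(400,429),interpolation=3)
cv2.imwrite("pics/s5.png",np.hstack([a,np.vstack([b,np.zeros((71,400,3),np.uint8)])]))
```

```text
[ 0.56417059 -0.00763735  0.07217525] [179.9937566   35.08575768 174.07651418] [-0.90869195 -1.19440059 -2.53585826] [0.07483596 0.92656893 0.04475923]
t [-2.29  0.01  1.67] r [-0.0001  0.0015 -0.0003]
```

View pics/s5.png

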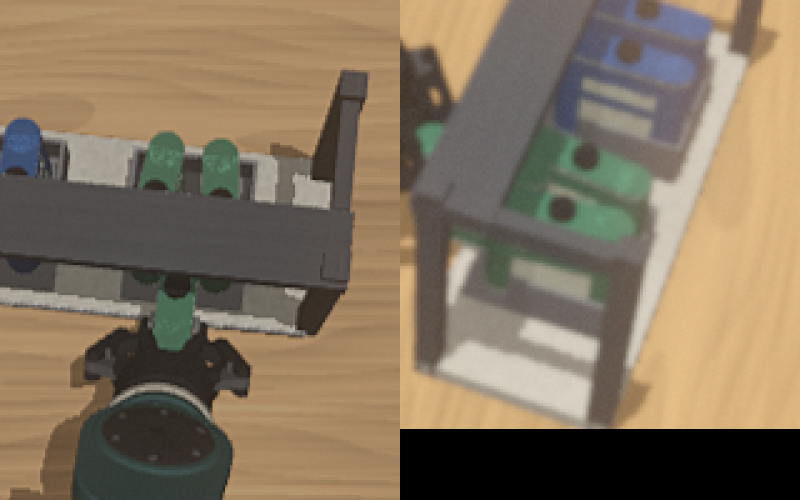

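The tin is entering between the neighbours and spreading them, cap at (177,287), forces low. Advancing.

Request:
move_arm([
  {"tx": -0.4,"ty": 0,"tz": 0.3,"rx": 0,"ry": 0,"rz": 0},
  {"tx": -0.8,"ty": 0,"tz": 0.58,"rx": 0,"ry": 0,"rz": 0},
  {"tx": -1.2,"ty": 0,"tz": 0.87,"rx": 0,"ry": 0,"rz": 0},
  {"tx": -1.6,"ty": 0,"tz": 1.16,"rx": 0,"ry": 0,"rz": 0},
  {"tx": -2.0,"ty": 0,"tz": 1.45,"rx": 0,"ry": 0,"rz": 0},
  {"tx": -2.2,"ty": 0,"tz": 1.6,"rx": 0,"ry": 0,"rz": 0},
  {"tx": -2.2,"ty": 0,"tz": 1.6,"rx": 0,"ry": 0,"rz": 0},
])

```text
clock: 8.57
ee_pos: [0.5918, -0.0107, 0.0718]
tool_rot: [-180.0, 35.1, 174.1]
ft_force: [0.2, -1.1, -3.2]
gripper_width: 0.0293
grip_force: 59.7
```

Run:
```python
from go import *
s=arm.observe(); print(s["ee_pos"],s["tool_rot"],s["ft_force"],s["torque"],s["q"])
p=s["ee_pos"]; inc(p-[0,0,.0024],PSI,35)
```

```text
[ 0.59178824 -0.01065329  0.07177824] [-179.99448303   35.10377742  174.06902537] [ 0.21110429 -1.11907125 -3.17118285] [-0.02589325  0.81277949 -0.1858943 ] [-10.0750123   12.82177177 -50.37993348  -8.23527417   2.37616829
  -3.39222755]
t [0.14 0.   0.2 ] r [-0.0004  0.0018 -0.0004]
```

Request:
move_arm([
  {"tx": 0.07,"ty": 0,"tz": 0.1,"rx": 0,"ry": 0,"rz": 0},
  {"tx": 0.14,"ty": 0,"tz": 0.2,"rx": 0,"ry": 0,"rz": 0},
  {"tx": 0.14,"ty": 0,"tz": 0.2,"rx": 0,"ry": 0,"rz": 0},
])

```text
clock: 8.82
ee_pos: [0.5911, -0.0105, 0.0693]
tool_rot: [-180.0, 35.1, 174.1]
ft_force: [-0.4, 0.0, -1.4]
gripper_width: 0.0292
grip_force: 59.6
```

Request:
move_arm([
  {"tx": 0,"ty": 0,"tz": 0,"rx": 0,"ry": 0,"rz": 0},
  {"tx": 0,"ty": 0,"tz": 0,"rx": 0,"ry": 0,"rz": 0},
  {"tx": 0,"ty": 0,"tz": 0,"rx": 0,"ry": 0,"rz": 0},
  {"tx": 0,"ty": 0,"tz": 0,"rx": 0,"ry": 0,"rz": 0},
], grip=52)

```text
clock: 9.15
ee_pos: [0.5912, -0.0105, 0.0695]
tool_rot: [180.0, 35.1, 174.1]
ft_force: [-0.4, -1.0, -0.5]
gripper_width: 0.0445
grip_force: 0.0
```

Run:
```python
from go import *
s=arm.observe(); print(s["ee_pos"],s["tool_rot"],s["ft_force"],s["gripper_width"])
c=inc(tinTCP(-125,.0715-.0482,-83.2),PSI,35)
# push frame: TCP at rack local x = lx-20.4
c=inc(tinTCP(-117+20.4,.063-.0482,-83.2),PSI,35,c)
```

```text
[ 0.59122805 -0.0104629   0.06949296] [179.99364152  35.10951234 174.07543637] [-0.43084751 -0.98513705 -0.52591115] 0.04445296889797313
t [ 6.25  0.04 -4.64] r [-0.0001  0.0019 -0.0004]
t [-1.84  0.    2.33] r [0. 0. 0.]
```

Request:
move_arm([
  {"tx": 0.8,"ty": 0,"tz": -0.6,"rx": 0,"ry": 0,"rz": 0},
  {"tx": 2.0,"ty": 0,"tz": -1.5,"rx": 0,"ry": 0,"rz": 0},
  {"tx": 4.0,"ty": 0,"tz": -3.0,"rx": 0,"ry": 0,"rz": 0},
  {"tx": 6.25,"ty": 0.04,"tz": -4.64,"rx": 0,"ry": 0,"rz": 0},
  {"tx": 6.25,"ty": 0.04,"tz": -4.64,"rx": 0,"ry": 0,"rz": 0},
  {"tx": 6.25,"ty": 0.04,"tz": -4.64,"rx": 0,"ry": 0,"rz": 0},
])

```text
clock: 9.65
ee_pos: [0.5121, -0.0017, 0.0713]
tool_rot: [180.0, 35.1, 174.1]
ft_force: [0.3, 0.4, -0.2]
gripper_width: 0.0443
grip_force: 0.0
```

Request:
move_arm([
  {"tx": 0,"ty": 0,"tz": 0,"rx": 0,"ry": 0,"rz": 0},
  {"tx": 0,"ty": 0,"tz": 0,"rx": 0,"ry": 0,"rz": 0},
  {"tx": 0,"ty": 0,"tz": 0,"rx": 0,"ry": 0,"rz": 0},
  {"tx": 0,"ty": 0,"tz": 0,"rx": 0,"ry": 0,"rz": 0},
  {"tx": 0,"ty": 0,"tz": 0,"rx": 0,"ry": 0,"rz": 0},
  {"tx": 0,"ty": 0,"tz": 0,"rx": 0,"ry": 0,"rz": 0},
], grip=0)

```text
clock: 10.15
ee_pos: [0.5139, -0.0021, 0.0712]
tool_rot: [180.0, 35.1, 174.1]
ft_force: [0.4, -0.5, 0.2]
gripper_width: 0.0002
grip_force: 0.0
```

Run:
```python
from go import *
from workcell import eyes
import cv2
s=arm.observe(); print(s["ee_pos"],s["tool_rot"],s["ft_force"],s["gripper_width"])
c=inc(tinTCP(-117+20.4,.063-.0482,-83.2),PSI,35)
c=inc(tinTCP(-68+20.4,.063-.0482,-83.2),PSI,35,c)
a=eyes.grab_frame("top")["image"][80:280,240:400]; w=eyes.grab_frame("wrist")["image"]
a=cv2.resize(a,(400,500),interpolation=3); b=cv2.resize(w,(400,300),interpolation=3)
cv2.imwrite("pics/s6.png",np.hstack([a,np.vstack([b,np.zeros((200,400,3),np.uint8)])]))
```

```text
[ 0.51389653 -0.00206348  0.07124994] [179.99678541  35.07854389 174.07604587] [ 0.36458631 -0.5173288   0.194033  ] 0.00017828028917155642
t [-1.84  0.01  2.3 ] r [-0.0002  0.0014 -0.0003]
t [-4.01 -0.    2.81] r [0. 0. 0.]
```

Request:
move_arm([
  {"tx": -0.9,"ty": 0,"tz": 1.15,"rx": 0,"ry": 0,"rz": 0},
  {"tx": -1.84,"ty": 0,"tz": 2.3,"rx": 0,"ry": 0,"rz": 0},
  {"tx": -2.25,"ty": 0,"tz": 2.59,"rx": 0,"ry": 0,"rz": 0},
  {"tx": -2.66,"ty": 0,"tz": 2.87,"rx": 0,"ry": 0,"rz": 0},
  {"tx": -3.07,"ty": 0,"tz": 3.16,"rx": 0,"ry": 0,"rz": 0},
  {"tx": -3.48,"ty": 0,"tz": 3.45,"rx": 0,"ry": 0,"rz": 0},
  {"tx": -3.89,"ty": 0,"tz": 3.74,"rx": 0,"ry": 0,"rz": 0},
  {"tx": -4.3,"ty": 0,"tz": 4.02,"rx": 0,"ry": 0,"rz": 0},
  {"tx": -4.71,"ty": 0,"tz": 4.31,"rx": 0,"ry": 0,"rz": 0},
  {"tx": -5.12,"ty": 0,"tz": 4.6,"rx": 0,"ry": 0,"rz": 0},
  {"tx": -5.4,"ty": 0,"tz": 4.8,"rx": 0,"ry": 0,"rz": 0},
  {"tx": -5.6,"ty": 0,"tz": 4.94,"rx": 0,"ry": 0,"rz": 0},
  {"tx": -5.6,"ty": 0,"tz": 4.94,"rx": 0,"ry": 0,"rz": 0},
])

```text
clock: 11.33
ee_pos: [0.5882, -0.0098, 0.0632]
tool_rot: [-180.0, 35.1, 174.1]
ft_force: [0.7, 0.9, 0.1]
gripper_width: -0.0004
grip_force: 0.0
```

Run:
```python
from go import *
from workcell import eyes
import cv2
s=arm.observe(); print(s["ee_pos"],s["tool_rot"],s["ft_force"],s["torque"])
a=np.radians(PSI);d=s["ee_pos"][:2]-O; print("TCP local x",1000*(np.cos(a)*d[0]+np.sin(a)*d[1]))
c=inc(tinTCP(-64+20.4,.063-.0482,-83.2),PSI,35)
a=eyes.grab_frame("top")["image"][80:280,240:400]; b=eyes.grab_frame("side")["image"][180:330,340:480]
a=cv2.resize(a,(400,500),interpolation=3); b=cv2.resize(b,(400,429),interpolation=3)
cv2.imwrite("pics/s7.png",np.hstack([a,np.vstack([b,np.zeros((71,400,3),np.uint8)])]))
```

```text
[ 0.58818171 -0.00981411  0.06324505] [-179.99812304   35.11235301  174.07472581] [0.66955302 0.88846453 0.13896701] [0.01375804 0.5090689  0.00304897]
TCP local x -70.6282066259642
t [-0.53  0.01  0.4 ] r [-0.0003  0.002  -0.0004]
```

Request:
move_arm([
  {"tx": -0.16,"ty": 0,"tz": 0.11,"rx": 0,"ry": 0,"rz": 0},
  {"tx": -0.33,"ty": 0,"tz": 0.23,"rx": 0,"ry": 0,"rz": 0},
  {"tx": -0.49,"ty": 0,"tz": 0.34,"rx": 0,"ry": 0,"rz": 0},
  {"tx": -0.49,"ty": 0,"tz": 0.34,"rx": 0,"ry": 0,"rz": 0},
])

```text
clock: 11.77
ee_pos: [0.5939, -0.0104, 0.0632]
tool_rot: [180.0, 35.1, 174.1]
ft_force: [-0.2, 0.3, 0.3]
gripper_width: -0.0
grip_force: 0.1
```

Run:
```python
from go import *
s=arm.observe(); print(s["ee_pos"],s["ft_force"],s["torque"])
a=np.radians(PSI);d=s["ee_pos"][:2]-O; print("TCP local x",1000*(np.cos(a)*d[0]+np.sin(a)*d[1]))
from workcell import eyes
from h import back
# caps in side view (dark blobs on green)
im=eyes.grab_frame("side")["image"]; import cv2
b=im[180:330,340:480]; cv2.imwrite("pics/s8.png",cv2.resize(b,(700,600))[:600] if 0 else cv2.resize(b,(560,600),interpolation=3))
```

```text
[ 0.59388007 -0.01036516  0.06320597] [-0.21738863  0.27772555  0.25935827] [ 0.07486046  0.53962414 -0.04169964]
TCP local x -64.90338766730048
```

View pics/s8.png

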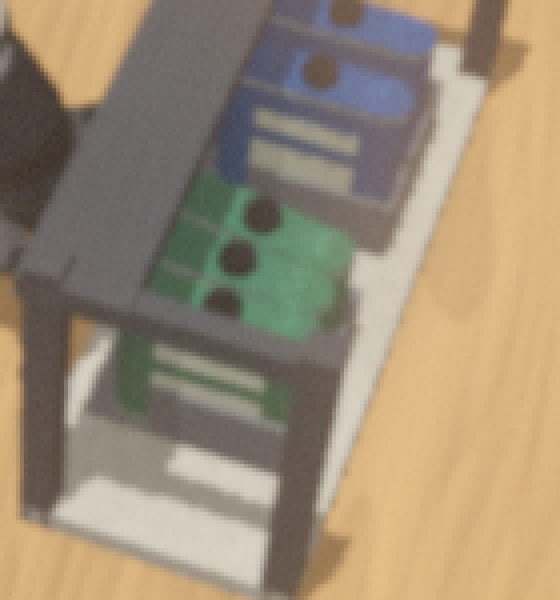

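The three green tins now stand side by side, caps at (265,215), (239,257) and (222,303). The middle one looks a few millimetres short. I'll measure it.

Run:
```python
from go import *
from h import back
for n,u,v in [("GL",265,215),("M",239,257),("GR",223,303),("BL",347,10),("BR",321,71)]:
    b=back("side",np.array([340+u/4,180+v/4]),.134); print(n,np.round(rloc(b),1))
```

```text
GL [  3.4 -52.8]
M [ -0.6 -85.5]
GR [   1.4 -117.8]
BL [  0.  110.1]
BR [ 0.2 59. ]
```

Request:
move_arm([
  {"tx": -0.08,"ty": 0,"tz": 0.06,"rx": 0,"ry": 0,"rz": 0},
  {"tx": -0.16,"ty": 0,"tz": 0.11,"rx": 0,"ry": 0,"rz": 0},
  {"tx": -0.16,"ty": 0,"tz": 0.11,"rx": 0,"ry": 0,"rz": 0},
])

```text
clock: 12.07
ee_pos: [0.5956, -0.0105, 0.0632]
tool_rot: [180.0, 35.1, 174.1]
ft_force: [-1.2, 0.5, 0.6]
gripper_width: -0.0
grip_force: 0.2
```

Request:
move_arm([
  {"tx": -0.04,"ty": 0,"tz": 0.03,"rx": 0,"ry": 0,"rz": 0},
  {"tx": -0.08,"ty": 0,"tz": 0.06,"rx": 0,"ry": 0,"rz": 0},
  {"tx": -0.08,"ty": 0,"tz": 0.06,"rx": 0,"ry": 0,"rz": 0},
])

```text
clock: 12.32
ee_pos: [0.5965, -0.0106, 0.0631]
tool_rot: [180.0, 35.1, 174.1]
ft_force: [-1.8, 0.2, 0.7]
gripper_width: -0.0
grip_force: 0.4
```

Request:
move_arm([
  {"tx": -0.04,"ty": 0,"tz": 0.03,"rx": 0,"ry": 0,"rz": 0},
  {"tx": -0.08,"ty": 0,"tz": 0.06,"rx": 0,"ry": 0,"rz": 0},
  {"tx": -0.08,"ty": 0,"tz": 0.06,"rx": 0,"ry": 0,"rz": 0},
])

```text
clock: 12.57
ee_pos: [0.5971, -0.0107, 0.0628]
tool_rot: [180.0, 35.0, 174.1]
ft_force: [-3.4, 0.3, 1.5]
gripper_width: 0.0001
grip_force: 2.1
```

Request:
move_arm([
  {"tx": -0.04,"ty": 0,"tz": 0.03,"rx": 0,"ry": 0,"rz": 0},
  {"tx": -0.08,"ty": 0,"tz": 0.06,"rx": 0,"ry": 0,"rz": 0},
  {"tx": -0.08,"ty": 0,"tz": 0.06,"rx": 0,"ry": 0,"rz": 0},
])

```text
clock: 12.82
ee_pos: [0.5973, -0.0107, 0.0623]
tool_rot: [180.0, 35.0, 174.1]
ft_force: [-10.3, 1.3, 3.2]
gripper_width: -0.0002
grip_force: 4.5
```

Request:
move_arm([
  {"tx": -0.04,"ty": 0,"tz": 0.03,"rx": 0,"ry": 0,"rz": 0},
  {"tx": -0.06,"ty": 0,"tz": 0.04,"rx": 0,"ry": 0,"rz": 0},
  {"tx": -0.06,"ty": 0,"tz": 0.04,"rx": 0,"ry": 0,"rz": 0},
])

```text
clock: 13.07
ee_pos: [0.5974, -0.0106, 0.062]
tool_rot: [180.0, 34.9, 174.1]
ft_force: [-12.0, 1.4, 5.2]
gripper_width: -0.0001
grip_force: 6.4
```

```bash
cat > caps.py <<'E'
from h import back
from go import *
from workcell import eyes
import cv2
im=eyes.grab_frame("side")["image"]; g=cv2.resize(im[180:330,340:480],(560,600),interpolation=3).astype(int)
for n,u,v in [("GL",265,215),("M",239,257),("GR",223,303)]:
    w=g[v-24:v+25,u-24:u+25]; m=((w[:,:,1]-w[:,:,2])<22)&(w.sum(2)<190)
    k,l,st,ce=cv2.connectedComponentsWithStats(m.astype(np.uint8)); i=1+np.argmax(st[1:,4]); c=ce[i]+[u-24,v-24]
    print(n,c,st[i,4],np.round(rloc(back("side",np.array([340+c[0]/4,180+c[1]/4]),.134)),1))
E
python3 caps.py
```

```text
Traceback (most recent call last):
  File "caps.py", line 8, in <module>
    k,l,st,ce=cv2.connectedComponentsWithStats(m.astype(np.uint8)); i=1+np.argmax(st[1:,4]); c=ce[i]+[u-24,v-24]
                                                                        ~~~~~~~~~^^^^^^^^^^
ValueError: attempt to get argmax of an empty sequence
```

It's firmly against the stop: 12 N and no further motion. Retracting.

Request:
move_arm([
  {"tx": 0.4,"ty": 0,"tz": -0.3,"rx": 0,"ry": 0,"rz": 0},
  {"tx": 1.6,"ty": 0,"tz": -1.15,"rx": 0,"ry": 0,"rz": 0},
  {"tx": 4.0,"ty": 0,"tz": -2.9,"rx": 0,"ry": 0,"rz": 0},
  {"tx": 6.5,"ty": 0,"tz": -4.6,"rx": 0,"ry": 0,"rz": 0},
  {"tx": 8.2,"ty": 0,"tz": -5.8,"rx": 0,"ry": 0,"rz": 0},
  {"tx": 8.2,"ty": 0,"tz": -8.5,"rx": 0,"ry": 0,"rz": 0},
  {"tx": 8.2,"ty": 0,"tz": -11.5,"rx": 0,"ry": 0,"rz": 0},
  {"tx": 8.2,"ty": 0,"tz": -11.5,"rx": 0,"ry": 0,"rz": 0},
  {"tx": 8.2,"ty": 0,"tz": -11.5,"rx": 0,"ry": 0,"rz": 0},
])

```text
clock: 13.87
ee_pos: [0.4675, 0.0026, 0.112]
tool_rot: [-180.0, 35.4, 174.1]
ft_force: [0.4, -0.0, -0.8]
gripper_width: 0.0001
grip_force: 0.0
```

```bash
cat > caps.py <<'E'
from h import back
from go import *
from workcell import eyes, models
import cv2
p=eyes.grab_frame("side"); g=cv2.resize(p["image"][180:330,340:480],(560,600),interpolation=3).astype(int)
for n,u,v in [("GL",265,215),("M",239,257),("GR",223,303),("BR",321,71)]:
    w=g[v-20:v+21,u-20:u+21].sum(2); m=w<(np.percentile(w,5)+np.percentile(w,85))/2
    k,l,st,ce=cv2.connectedComponentsWithStats(m.astype(np.uint8)); i=1+np.argmax(st[1:,4]); c=ce[i]+[u-20,v-20]
    print(n,np.round(c),st[i,4],np.round(rloc(back("side",np.array([340+c[0]/4,180+c[1]/4]),.134)),1))
t=eyes.grab_frame("top"); im=t["image"].astype(int)[115:160,285:345]
m=(im[:,:,1]-im[:,:,2]>20)&(im[:,:,1]-im[:,:,0]>8)
for i,r in enumerate(m): 
    if 10<i<40: print(i+115,''.join('#' if x else '.' for x in r))
E
python3 caps.py
```

```text
GL [263. 215.] 1012 [  2.1 -53.1]
M [242. 260.] 1056 [  1.9 -86.9]
GR [224. 302.] 768 [   1.5 -117.3]
BR [320.  71.] 896 [-0.1 58.5]
126 ............................................................
127 ............................................................
128 ............................................................
129 ............................................................
130 ............................................................
131 ............................................................
132 ............................................................
133 ...................####.....................................
134 .................########...................................
135 ................##########......######......................
136 ...............###########.....#########........###.........
137 ..............#############...###########.....#######.......
138 ..............#############..############....#########......
139 .............#############################..############....
140 .............#############################.##########
[... 217 characters left out ...]
..#############################################...
145 ............##############.##############.##############....
146 ...........###############.##############.##############....
147 ...........###############.##############.##############....
148 ...........##############..##############.##############....
149 ...........##############..##############.##############....
150 ..........###############.###############.##############....
151 ..........####...########.##############..##############....
152 ..........###......#####..##############..##############....
153 ..........#.........####..####....######..##############....
154 ..........#..........###.###........####..##############....
```

```bash
python3 -c "
from workcell import finish_job
print(finish_job())"
```

```text
the job is handed in; nothing more can be done
None
```

The green tin now stands upright between the two green tins, pushed home against the rear stop. Its cap lines up with theirs to within about 1 mm in the side camera, and I handed the job in at about 14 s with the arm clear of everything.

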